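# Seat the grinding cup and hold the grinder on its third speed

## Robot

A 6-joint arm with a two-finger parallel gripper is mounted at the origin on the work surface; the furniture and walls round the work are solid. World frame = base frame: x ahead of the robot, y to its left, z up, the work surface at z = 0. Lengths are in m, angles in rad, forces in N, time in s.
With the tool pointing down it reaches from about 0.25 to 0.775 m from the base axis. Payload 4 kg.
Tool frame: the origin (TCP) lies at the centre of the arm's flange, where the gripper is bolted on; the fingertips stand 199 mm ahead of it and the grasp point (between the pads) lies 180 mm ahead of it (robot.tcp_to_tips is the z of the fingertips in the tool frame, in m); z points along the fingers, y is the line along which they close (so a half turn about z gives the same grasp; the last joint's range is limited). The gripper opens to 94 mm and grips with 3 to 60 N. Pads are 16 mm wide; open, the fingers measure 119 mm over their backs; the gripper's body (75 mm by 177 mm) begins 78 mm behind the grasp point.
Start: joints at [-1.231, 0.087, 1.371, -0, 1.684, -0.103], TCP at [0.236, -0.497, 0.405] pointing down, gripper open.
Joint ranges: [-3.1, 3.1], [-0.76, 2.03], [0.27, 2.55], [-1.08, 4.22], [0.17, 2.65], [-2.57, 2.57]. Speed limits (rad/s): [2.79, 2.79, 3.14, 3.14, 3.14, 3.14].

## Interface

Orientations are given as [roll, pitch, yaw] about the fixed x, y, z axes, in that order (R = Rz(yaw) Ry(pitch) Rx(roll)).
In Python, from bench import robot gives the robot as it stands.
- The arm moves only by the tool play_rows, never from a script. Its arguments are lists of equal length, an entry for each row: "translation": the shift along the tool's x, y, z scaled (see below), a list of three; "twist": the turn, a rotation vector about the tool's x, y, z scaled (see below), a list of three; "gripper": the opening, from -1 (shut) to 1 (fully open). A call has 1 to 8 rows; each row shifts and turns the commanded pose from where the row before left it, along the tool's axes as they then stand; what a row does not reach is not made up. The controller multiplies each number of a shift by 0.04 m and each number of a turn by 0.1 rad. A row lasts 1/10 s, in which the tool goes at most 50 mm and 8.59 degrees, less where a joint would pass 70% of its speed; a pose out of reach is approached as far as the arm can. A call with a number of a shift or a turn outside -1 to 1 is refused whole. A call with a gripper value outside its range is refused whole. The fingers move at their own pace and stop on an object; the grip force is fixed at half the most. Time passes only in rows, so rows that do not move let the fingers close. It gives the time, the measured TCP pose, the force, the opening and the grip force at its end, in the units of the state.
- robot.get_obs(): the state, without advancing time (a new reading comes with each control period).
- robot.snapshot(name): name is "scene" or "top" or "wrist"; returns the picture (384x512x3 uint8, red, green, blue); there is no depth.
- robot.camera_model(name): a dict with "camera_matrix" (3x3 intrinsics, pixels), "rvec" (rotation vector, rad) and "tvec" (3), from world to camera coordinates, as OpenCV has them. Camera axes: x right, y down, z forward; pixel columns grow to the right and rows downward; lengths in m; the calibration is good to about 2 mm. The wrist camera is an equidistant fisheye: a pixel r from the principal point sees the ray r / f radians off the axis. A picture is of the moment at which its call begins: read the wrist's pose just before it. camera_model takes no time and is no camera call; for the wrist camera it gives the pose at the moment of the call.
- robot.close_job(): hands the job in; it is judged then, once.
Trained networks look in the newest picture that a camera, given by its name, has taken for a name from the list of things; names that differ only in an ending like _2 or _b are one class to them, and where a whole thing is asked for, a point or a joint stands for the part that bears it (a point fixed in the world has none). Each returns a list of dicts, best first, with "score" (0 to 1); they miss things now and then, are a little off and sometimes report something else, mostly with a low value. They report only what shows in the picture. A call takes as long as a camera call. They do not tell look-alikes from the thing itself.
- robot.recognise(name, camera): "centre" ([x, y, z] in m, in world coordinates, good to about 4 mm: the middle of the surface that is visible of it).
- robot.spot_point(name, camera): "centre" ([x, y, z] in m, in world coordinates, good to about 4 mm: a listed point, or the origin of a listed thing).
The state is a dict: "time": time; "joint_positions": joint angles; "qvel": joint speeds; "joint_torque": joint torques, N m; "tool_pos": TCP position; "ee_rot": TCP orientation; "wrist_force": force on the tool from outside, world axes, zero at the start; "wrist_torque": the same for the moment, N m; "width": finger opening in m; "finger_force": force on a finger pad.
Only numpy, scipy, OpenCV 4.12 (cv2) and the standard library are available. Lean on these libraries where they do the work, as an engineer would, in place of code of your own. Each camera call takes 0.05 s, during which the arm holds its last target. There are 200 camera calls.

## Task

Set the closed grinding cup into the recess on top of the spice grinder and press it down until it clicks home and its oblong shoulder is flush with the metal top. Only then turn the hold-to-run dial clockwise past its first two clicks to the third (three dots) and finish still holding it there against its return spring. Leave the tin, jar, mug and scoop standing about where they are.

Things in the scene. Friction and masses are not known exactly. Their poses are not given: they have to be found in the camera images.
- cup_centre (a point): Grinding cup with lid, loose, upright at the right, 92 mm tall, 0.25-0.5 kg; point on its axis 46 mm above its underside. Bottom up: round foot 24 mm high, 52 mm wide at the underside, then 62 mm, grooved; black oblong shoulder 84 mm (x) by 70 mm (y), from 24 to 32 mm up; steel beaker 63 mm wide; lid. A half turn about z makes no difference.
- cup_bar (a point): Grip point of the cup's upright grip bar, on the axis, 85 mm above the cup's underside and 7 mm below the bar's top. The bar stands on the lid, is 48 mm along x, 14 mm thick along y and 28 mm high, and is gripped across its thickness; the lid (66 mm wide) lies 21 mm below this point, so keep the fingertips above that. Same axes as cup_centre.
- recess (a point): Centre of the oblong recess in the grinder's metal top, at the level of that top, 85 mm above the worktop. Recess 89 mm (x) by 75 mm (y), 8 mm deep, below it a round 68 mm well for the foot: 2.5 mm play all round. The cup goes in with its x along this x, either way round. Home, the shoulder's top is level with the metal top and cup_centre is 14 mm above this point.
- well (a point): Centre of the well, 14 mm below the metal top, between two sprung steel balls in its wall (on its +y and -y sides). They hold the cup up about 15 mm short of home when it is merely set in; a push of about 10 N (6 to 15 N) straight down on the cup snaps it past them and the last few mm down, and they keep it there.
- grinder: Spice grinder: white box with rounded corners and a metal top, 200 mm (x) by 112 mm (y), 85 mm tall; origin under its centre on the worktop. It does not slide. Recess 40 mm from the centre towards +x (the far end), dial axis 62 mm towards -x (the robot's end). Round the dial are marked an off bar and groups of one, two and three dots.
- dial (a joint): Turn of the dial in rad: 0 off, growing clockwise seen from above; clicks at 0.4, 0.8 and 1.2 (one, two, three dots), end stop 1.25. When let go a spring turns it back to 0 through all clicks. Getting to the clicks takes up to 0.10, 0.13 and 0.15 N m; staying at the third takes about 0.11 N m.
- dial_grip (a point): Point on the dial's upright axis at the height to grip its wing, 29 mm above the metal top; the dial's skirt lies 22 mm below it. The frame turns with the dial; the pointer (white line on the wing) is at its +x. Off: pointer 0.6 rad anticlockwise of the grinder's +x; third click: 0.6 rad clockwise of it.
- dial_pointer (a point): Top of the dial's wing at its pointer end, 20 mm from the dial's axis and 36 mm above the metal top. The wing is upright, 48 mm along x, 13 mm thick along y, from 7 to 36 mm above the metal top, on a round black skirt 48 mm wide and 7 mm high. Same axes as dial_grip.
- spice_tin: Bystander: round spice tin, 69 mm across, 93 mm tall, left of the grinder; origin under its centre.
- spice_jar: Bystander: slim glass spice jar with a dark cap, 41 mm across, 105 mm tall, left of the grinder; origin under its centre.
- the_mug: Bystander: china mug, 82 mm across and 91 mm tall, far right; origin under its centre.
- the_scoop: Bystander: steel flour scoop, 200 mm long along its y, 72 mm tall, lying at the back; origin under its centre.
Mind the look-alikes: they are no part of the job. Leave any purple look-alike of the part that bears cup_centre alone.

How it is judged:
By the outcome, as a careful person would: the job done as asked, in the order asked, and still so for the second after the job is handed in, while the arm keeps its last pose, push and grip.
It also fails if it takes over 51 s, if anything falls off the work surface, if the arm or the gripper's body presses on something with over 40 N, if the wrist force passes 120 N, or if a joint passes its speed limit or range.

## Working session

There is one attempt and no reset: what is moved stays moved. The work goes in short steps, Python scripts to look and compute and a tool call to move; the robot and the scene stay as the last step left them, time stands still between calls to the robot, and variables do not carry over. Pictures are saved under pics/ and viewed, at most 10 in all, crops included, and the job is handed in when it is done.

Besides the shell and the picture viewer there is one more tool, called after ">>>" as name(argument=value, ...) on one line, values as JSON. play_rows: Moves the arm, as the interface text tells. Its arguments: {"type":"object","properties":{"translation":{"type":"array","items":{"type":"array","items":{"type":"number","minimum":-1,"maximum":1}}},"twist":{"type":"array","items":{"type":"array","items":{"type":"number","minimum":-1,"maximum":1}}},"gripper":{"type":"array","items":{"type":"number"}}},"required":["translation","twist","gripper"]}

```bash
mkdir -p pics; cat > m.py <<'E'
from bench import robot
import cv2,numpy as np
def show(n,f): cv2.imwrite('pics/'+f,cv2.cvtColor(robot.snapshot(n),cv2.COLOR_RGB2BGR))
def find(names,cam,fn='spot_point'):
    for n in names:
        print(cam,n,[(np.round(d['centre'],4).tolist(),round(d['score'],2)) for d in getattr(robot,fn)(n,cam)][:3])
E
python3 - <<'E'
from m import *
for c in ['scene','top']:
    show(c,c+'0.png'); find(['cup_centre','cup_bar','recess','well','grinder','dial_grip','dial_pointer','spice_tin','spice_jar','the_mug','the_scoop'],c)
a=cv2.imread('pics/scene0.png');b=cv2.imread('pics/top0.png')
cv2.imwrite('pics/both.png',cv2.resize(np.vstack([a,b]),(450,600)) if 0 else np.hstack([cv2.resize(a,(400,300)),cv2.resize(b,(400,300))]))
o=robot.get_obs();print({k:np.round(v,3) for k,v in o.items()})
E
```

```text
scene cup_centre [([0.5201, -0.2129, 0.0478], 0.93), ([0.4176, -0.3882, 0.0493], 0.59), ([0.3713, -0.198, 0.0428], 0.57)]
scene cup_bar [([0.3716, -0.1995, 0.086], 0.78), ([0.6326, 0.0598, 0.073], 0.62), ([0.5198, -0.2167, 0.0849], 0.58)]
scene recess [([0.634, 0.057, 0.0886], 0.89)]
scene well [([0.6345, 0.0597, 0.0721], 0.62)]
scene grinder [([0.5971, 0.0659, 0.004], 0.96), ([0.5162, -0.2173, 0.0869], 0.53)]
scene dial_grip []
scene dial_pointer [([0.557, 0.0932, 0.1204], 0.4), ([0.5976, 0.0698, 0.0058], 0.16)]
scene spice_tin [([0.4413, 0.3608, 0.0011], 0.8), ([0.5524, 0.0894, 0.1228], 0.42)]
scene spice_jar [([0.6279, 0.3842, -0.0004], 0.64), ([0.6353, 0.0596, 0.0838], 0.63), ([0.5546, 0.0916, 0.1223], 0.3)]
scene the_mug [([0.588, -0.4834, 0.0031], 0.69), ([0.4399, 0.3619, 0.0023], 0.28)]
scene the_scoop [([0.6724, -0.2127, 0.0008], 0.8)]
top cup_centre [([0.519, -0.2095, 0.0494], 0.8), ([0.3771, -0.2006, 0.0423], 0.75), ([0.4162, -0.3896, 0.0484], 0.58)]
top cup_bar [([0.5161, -0.2137, 0.0863], 0.88), ([0.4137, -0.3892, 0.0874], 0.83), ([0.372, -0.2004, 0.0844], 0.74)]
top rece
[... 281 characters left out ...]
0.4414, 0.3632, -0.0035], 0.73)]
top spice_jar [([0.6281, 0.385, -0.0002], 0.57)]
top the_mug [([0.5888, -0.4831, -0.0034], 0.85)]
top the_scoop [([0.6714, -0.2146, 0.0018], 0.58)]
{'time': np.float64(1.2), 'joint_positions': array([-1.231,  0.087,  1.371, -0.   ,  1.684, -0.103]), 'qvel': array([ 0.   ,  0.001, -0.   ,  0.   , -0.001, -0.001]), 'joint_torque': array([-2.0000e-03, -3.4004e+01, -3.0260e+01,  7.1000e-02,  2.4000e-02,
       -0.0000e+00]), 'tool_pos': array([ 0.236, -0.497,  0.405]), 'ee_rot': array([3.142, 0.   , 0.443]), 'wrist_force': array([-0.276, -0.438,  0.566]), 'wrist_torque': array([ 0.01 , -0.033, -0.005]), 'finger_force': np.float64(0.0), 'width': np.float64(0.094)}
```

View pics/scene0.png

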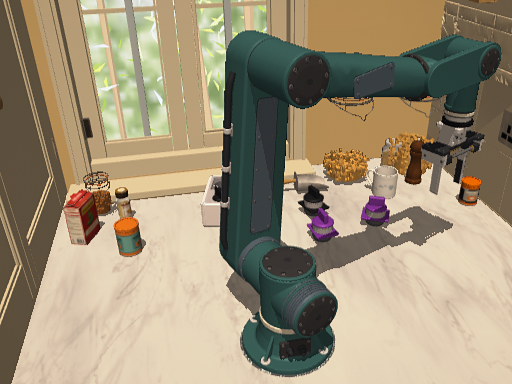

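View pics/top0.png

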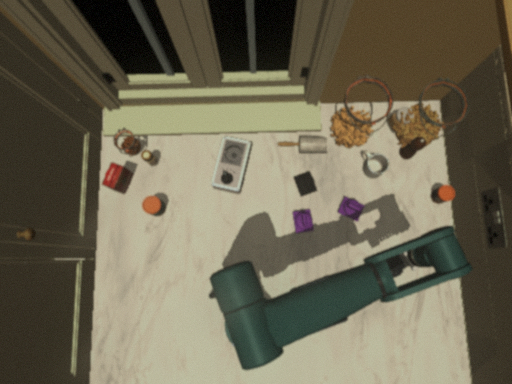

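The black cup (top picture px ~305,183) is the real one; the two purple ones (303,220 and 350,208) are look-alikes. The grinder is at (232,163), tilted clockwise. Next I measure the yaws.

```bash
python3 - <<'E'
from m import *
im=cv2.imread('pics/top0.png'); cm=robot.camera_model('top')
K,rv,tv=[np.array(cm[k],float) for k in('camera_matrix','rvec','tvec')]
R=cv2.Rodrigues(rv)[0]
def back(p,z):
    p=np.c_[p,np.ones(len(p))]@np.linalg.inv(K).T@R; c=-R.T@tv.ravel()
    return (c+p*((z-c[2])/p[:,2])[:,None])[:,:2]
g=cv2.cvtColor(im,cv2.COLOR_BGR2GRAY)
# cup: dark pixels
m=np.zeros_like(g); m[165:202,288:322]=(g[165:202,288:322]<70)*255
n,l,s,c=cv2.connectedComponentsWithStats(m); k=1+s[1:,4].argmax()
ys,xs=np.where(l==k); w=back(np.c_[xs,ys].astype(float),0.032)
r=cv2.minAreaRect((w*1000).astype(np.float32)); print('cup',s[k],r, np.round(cv2.boxPoints(r)))
a=cv2.resize(im[160:206,280:326],None,fx=8,fy=8,interpolation=cv2.INTER_CUBIC)
b=cv2.resize(im[130:196,205:257],None,fx=6,fy=6,interpolation=cv2.INTER_CUBIC)
h=max(len(a),len(b)); cv2.imwrite('pics/crop.png',np.hstack([cv2.copyMakeBorder(x,0,h-len(x),0,6,0) for x in(a,b)]))
E
```

```text
cup [295 172  21  23 313] ((519.4225463867188, -215.549072265625), (76.84457397460938, 63.6190071105957), 17.875362396240234) [[ 473. -197.]
 [ 493. -258.]
 [ 566. -234.]
 [ 546. -173.]]
```

View pics/crop.png

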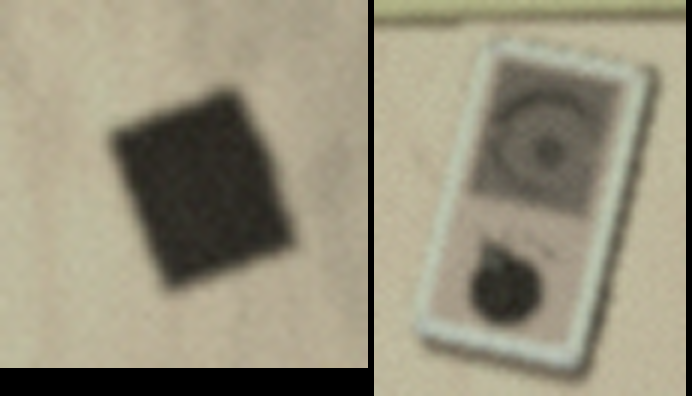

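```bash
cat >> m.py <<'E'
from scipy.spatial.transform import Rotation as Ro
def plan(pos,yaw,n,start=None,grip=1):
    """straight line to pos, yaw (tool down) in n rows from start=(p,yaw) or the measured pose"""
    o=robot.get_obs()
    p,y=(o['tool_pos'],o['ee_rot'][2]) if start is None else start
    p=np.array(p,float);T=[];W=[]
    for k in range(n):
        d=(np.array(pos)-p)/(n-k); dy=(yaw-y)/(n-k)
        c,s=np.cos(y),np.sin(y); A=np.array([[c,s,0],[s,-c,0],[0,0,-1]])
        t=np.round(A.T@d/.04,2); w=round(-dy/.1,2)
        p=p+A@t*.04; y-=w*.1; T.append(t.tolist()); W.append([0,0,w])
    for i in range(0,n,8): print(T[i:i+8],W[i:i+8],sep='\n')
    print('end',p.round(4),round(y,4),'max',np.abs(T).max(),np.abs(W).max())
E
python3 -c "
from m import *
plan([.517,-.213,.36],.31+np.pi,32)"
```

```text
[[0.29, -0.11, 0.03], [0.3, -0.08, 0.04], [0.31, -0.05, 0.03], [0.31, -0.02, 0.04], [0.31, 0.01, 0.03], [0.31, 0.04, 0.04], [0.31, 0.07, 0.03], [0.3, 0.1, 0.04]]
[[0, 0, np.float64(-0.94)], [0, 0, np.float64(-0.94)], [0, 0, np.float64(-0.94)], [0, 0, np.float64(-0.94)], [0, 0, np.float64(-0.94)], [0, 0, np.float64(-0.94)], [0, 0, np.float64(-0.94)], [0, 0, np.float64(-0.94)]]
[[0.29, 0.12, 0.03], [0.27, 0.15, 0.04], [0.26, 0.17, 0.03], [0.24, 0.2, 0.04], [0.22, 0.22, 0.03], [0.2, 0.24, 0.04], [0.18, 0.26, 0.03], [0.15, 0.27, 0.04]]
[[0, 0, np.float64(-0.94)], [0, 0, np.float64(-0.94)], [0, 0, np.float64(-0.94)], [0, 0, np.float64(-0.94)], [0, 0, np.float64(-0.94)], [0, 0, np.float64(-0.94)], [0, 0, np.float64(-0.94)], [0, 0, np.float64(-0.94)]]
[[0.13, 0.29, 0.03], [0.1, 0.3, 0.04], [0.07, 0.3, 0.03], [0.04, 0.31, 0.04], [0.01, 0.31, 0.03], [-0.02, 0.31, 0.04], [-0.05, 0.31, 0.03], [-0.07, 0.3, 0.04]]
[[0, 0, np.float64(-0.94)], [0, 0, np.float64(-0.94)], [0, 0, np.float64(-0.94)], [0, 0, np.float64(-0.94)], [0, 0, np.float64(-0.94)], [0, 0, np.float64(-0.94)], [0, 0, np.float64(-0.94)], [0, 0, np.float64(-0.94)]]
[[-0.1, 0.29, 0.03], [-0.13, 0.28, 0.04], [-0.16, 0.27, 0.03], [-0.18, 0.26, 0.04], [-0.21, 0.24, 0.03], [-0.23, 0.22, 0.04], [-0.24, 0.19, 0.03], [-0.26, 0.17, 0.04]]
[[0, 0, np.float64(-0.94)], [0, 0, np.float64(-0.94)], [0, 0, np.float64(-0.94)], [0, 0, np.float64(-0.94)], [0, 0, np.float64(-0.94)], [0, 0, np.float64(-0.94)], [0, 0, np.float64(-0.94)], [0, 0, np.float64(-0.95)]]
end [ 0.5169 -0.2129  0.3599] 3.4517 max 0.31 0.95
```

>>> play_rows(translation=[[0.29,-0.11,0.03],[0.3,-0.08,0.04],[0.31,-0.05,0.03],[0.31,-0.02,0.04],[0.31,0.01,0.03],[0.31,0.04,0.04],[0.31,0.07,0.03],[0.3,0.1,0.04]], twist=[[0,0,-0.94],[0,0,-0.94],[0,0,-0.94],[0,0,-0.94],[0,0,-0.94],[0,0,-0.94],[0,0,-0.94],[0,0,-0.94]], gripper=[1,1,1,1,1,1,1,1])

```text
time: 2.0
tool_pos: [0.3065, -0.4255, 0.3935]
ee_rot: [3.141, 0.0, 1.199]
wrist_force: [0.3, -0.3, 0.1]
width: 0.094
finger_force: 0.0
```

>>> play_rows(translation=[[0.29,0.12,0.03],[0.27,0.15,0.04],[0.26,0.17,0.03],[0.24,0.2,0.04],[0.22,0.22,0.03],[0.2,0.24,0.04],[0.18,0.26,0.03],[0.15,0.27,0.04]], twist=[[0,0,-0.94],[0,0,-0.94],[0,0,-0.94],[0,0,-0.94],[0,0,-0.94],[0,0,-0.94],[0,0,-0.94],[0,0,-0.94]], gripper=[1,1,1,1,1,1,1,1])

```text
time: 2.8
tool_pos: [0.3766, -0.3546, 0.3823]
ee_rot: [3.142, 0.0, 1.951]
wrist_force: [0.7, -0.5, -0.4]
width: 0.094
finger_force: 0.0
```

>>> play_rows(translation=[[0.13,0.29,0.03],[0.1,0.3,0.04],[0.07,0.3,0.03],[0.04,0.31,0.04],[0.01,0.31,0.03],[-0.02,0.31,0.04],[-0.05,0.31,0.03],[-0.07,0.3,0.04]], twist=[[0,0,-0.94],[0,0,-0.94],[0,0,-0.94],[0,0,-0.94],[0,0,-0.94],[0,0,-0.94],[0,0,-0.94],[0,0,-0.94]], gripper=[1,1,1,1,1,1,1,1])

```text
time: 3.6
tool_pos: [0.447, -0.2836, 0.3711]
ee_rot: [-3.142, 0.0, 2.703]
wrist_force: [-0.4, -0.0, 1.0]
width: 0.0941
finger_force: 0.0
```

>>> play_rows(translation=[[-0.1,0.29,0.03],[-0.13,0.28,0.04],[-0.16,0.27,0.03],[-0.18,0.26,0.04],[-0.21,0.24,0.03],[-0.23,0.22,0.04],[-0.24,0.19,0.03],[-0.26,0.17,0.04]], twist=[[0,0,-0.94],[0,0,-0.94],[0,0,-0.94],[0,0,-0.94],[0,0,-0.94],[0,0,-0.94],[0,0,-0.94],[0,0,-0.95]], gripper=[1,1,1,1,1,1,1,1])

```text
time: 4.4
tool_pos: [0.5172, -0.2125, 0.3599]
ee_rot: [-3.141, 0.0, -2.828]
wrist_force: [-0.6, 0.4, 0.6]
width: 0.0941
finger_force: 0.0
```

```bash
python3 - <<'E'
from m import *
o=robot.get_obs();print(o['time'],o['tool_pos'],o['ee_rot'],o['joint_positions'])
show('wrist','w1.png'); find(['cup_centre','cup_bar','recess','well','dial_grip','dial_pointer','grinder'],'wrist')
cm=robot.camera_model('wrist');print(cm)
E
```

```text
4.4 [ 0.51724266 -0.21253719  0.35987241] [-3.14145993e+00  9.01600889e-05 -2.82751723e+00] [-4.91252182e-01  1.20451845e-01  1.42308371e+00 -2.69581331e-05
  1.59789893e+00 -2.37612466e+00]
wrist cup_centre [([0.5203, -0.2149, 0.0416], 0.76), ([0.4144, -0.3854, 0.0431], 0.71), ([0.3707, -0.2027, 0.0443], 0.55)]
wrist cup_bar [([0.519, -0.217, 0.0849], 0.85), ([0.4143, -0.3888, 0.0859], 0.74), ([0.3725, -0.2046, 0.0861], 0.71)]
wrist recess []
wrist well [([0.5174, -0.2165, 0.0849], 0.28)]
wrist dial_grip []
wrist dial_pointer []
wrist grinder []
{'camera_matrix': array([[297.31863964,   0.        , 254.71284825],
       [  0.        , 297.31863964, 193.74936349],
       [  0.        ,   0.        ,   1.        ]]), 'rvec': array([-1.75565659, -2.40234697, -0.30698067]), 'tvec': array([ 0.35992919, -0.42854483,  0.23946648])}
```

View pics/w1.png

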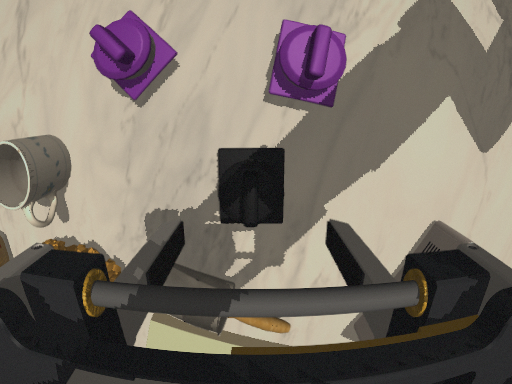

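The wrist view shows the black cup at px (219–284, 148–223), aligned with the tool, with its bar running along tool x; the purple ones are at the top of the picture.

```bash
cat >> m.py <<'E'
def wback(px,z,cm=None):
    cm=cm or robot.camera_model('wrist'); K=np.array(cm['camera_matrix']);R=cv2.Rodrigues(np.array(cm['rvec']))[0]
    u=cv2.fisheye.undistortPoints(np.array(px,float).reshape(-1,1,2),K,np.zeros(4)).reshape(-1,2)
    c=-R.T@np.ravel(cm['tvec']); r=np.c_[u,np.ones(len(u))]@R
    return (c+r*((z-c[2])/r[:,2])[:,None])[:,:2]
E
python3 - <<'E'
from m import *
im=cv2.imread('pics/w1.png')
print(wback([[219,148],[284,149],[283,223],[218,222]],.032))
c=cv2.convertScaleAbs(im[135:240,200:305],alpha=3,beta=10)
cv2.imwrite('pics/w1c.png',cv2.resize(c,None,fx=5,fy=5,interpolation=cv2.INTER_CUBIC))
E
```

```text
[[ 0.48769349 -0.26135695]
 [ 0.46821768 -0.19655242]
 [ 0.54562646 -0.17105354]
 [ 0.56640397 -0.2398596 ]]
```

View pics/w1c.png

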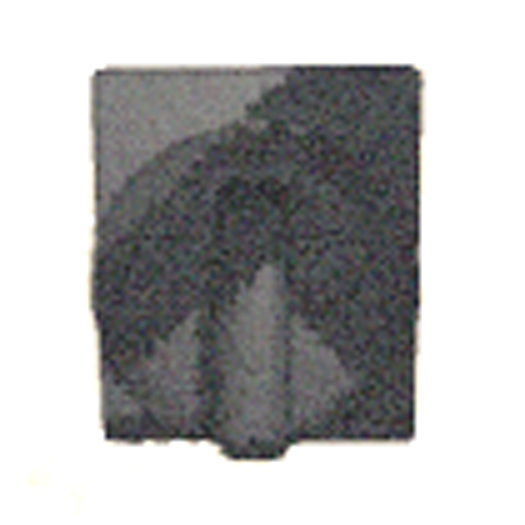

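```bash
python3 - <<'E'
from m import *
print(wback([[251,173],[251,226],[251.2,199.5]],.092))
o=robot.get_obs();y=o['ee_rot'][2]
plan([.5183,-.216,.267],.30-np.pi,8)
E
```

```text
[[ 0.4920668  -0.22420012]
 [ 0.53767983 -0.20982919]
 [ 0.51424547 -0.21702194]]
[[-0.0, -0.01, 0.29], [-0.0, -0.01, 0.29], [-0.0, -0.01, 0.29], [-0.0, -0.01, 0.29], [-0.01, -0.01, 0.29], [-0.0, -0.01, 0.29], [-0.01, -0.01, 0.29], [-0.0, -0.01, 0.3]]
[[0, 0, np.float64(0.01)], [0, 0, np.float64(0.01)], [0, 0, np.float64(0.01)], [0, 0, np.float64(0.01)], [0, 0, np.float64(0.01)], [0, 0, np.float64(0.01)], [0, 0, np.float64(0.01)], [0, 0, np.float64(0.02)]]
end [ 0.5183 -0.2162  0.2668] -2.8419 max 0.3 0.02
```

>>> play_rows(translation=[[0,-0.02,0.29],[0.01,-0.02,0.29],[0,-0.02,0.29],[0.01,-0.02,0.29],[0,-0.01,0.29],[0.01,-0.01,0.29],[0,0,0.29],[0,0,0.29]], twist=[[0,0,0.02],[0,0,0.02],[0,0,0.02],[0,0,0.02],[0,0,0.02],[0,0,0.02],[0,0,0.02],[0,0,0]], gripper=[1,1,1,1,0.5,0.3,0.1,0])

```text
time: 5.6
tool_pos: [0.5169, -0.2171, 0.2661]
ee_rot: [3.142, -0.0, -2.845]
wrist_force: [-0.5, -0.0, 0.2]
width: 0.0653
finger_force: 0.0
```

>>> play_rows(translation=[[0,0,0],[0,0,0],[0,0,0],[0,0,0],[0,0,0],[0,0,0]], twist=[[0,0,0],[0,0,0],[0,0,0],[0,0,0],[0,0,0],[0,0,0]], gripper=[-1,-1,-1,-1,-1,-1])

```text
time: 6.2
tool_pos: [0.517, -0.2171, 0.2675]
ee_rot: [-3.141, 0.001, -2.845]
wrist_force: [-0.6, 0.1, -0.1]
width: 0.0173
finger_force: 0.0
```

>>> play_rows(translation=[[0,0,0],[0,0,0],[0,0,-0.2],[0,0,-0.5],[0,0,-0.7],[0,0,-0.7],[0,0,-0.7],[0,0,-0.7]], twist=[[0,0,0],[0,0,0],[0,0,0],[0,0,0],[0,0,0],[0,0,0],[0,0,0],[0,0,0]], gripper=[-1,-1,-1,-1,-1,-1,-1,-1])

```text
time: 7.0
tool_pos: [0.5167, -0.217, 0.4073]
ee_rot: [3.14, -0.002, -2.845]
wrist_force: [0.3, 1.0, -3.7]
width: 0.0136
finger_force: 30.0
```

```bash
python3 - <<'E'
from m import *
# stop short of the recess, behind it, to look
plan([.57,.02,.42],-.26-np.pi,16,grip=-1) if robot.get_obs()['ee_rot'][2]>0 else plan([.53,-.02,.42],-.26-np.pi,16)
show('wrist','w2.png')
E
```

```text
[[-0.11, 0.29, -0.02], [-0.1, 0.29, -0.02], [-0.09, 0.3, -0.02], [-0.08, 0.3, -0.02], [-0.07, 0.3, -0.02], [-0.06, 0.3, -0.02], [-0.05, 0.3, -0.02], [-0.04, 0.31, -0.02]]
[[0, 0, np.float64(0.35)], [0, 0, np.float64(0.35)], [0, 0, np.float64(0.35)], [0, 0, np.float64(0.35)], [0, 0, np.float64(0.35)], [0, 0, np.float64(0.35)], [0, 0, np.float64(0.35)], [0, 0, np.float64(0.35)]]
[[-0.02, 0.31, -0.02], [-0.01, 0.31, -0.02], [-0.0, 0.31, -0.02], [0.01, 0.31, -0.02], [0.01, 0.31, -0.02], [0.03, 0.3, -0.02], [0.04, 0.3, -0.02], [0.04, 0.31, -0.02]]
[[0, 0, np.float64(0.35)], [0, 0, np.float64(0.34)], [0, 0, np.float64(0.35)], [0, 0, np.float64(0.34)], [0, 0, np.float64(0.35)], [0, 0, np.float64(0.34)], [0, 0, np.float64(0.35)], [0, 0, np.float64(0.34)]]
end [ 0.5301 -0.0199  0.4201] -3.4014 max 0.31 0.35
```

View pics/w2.png

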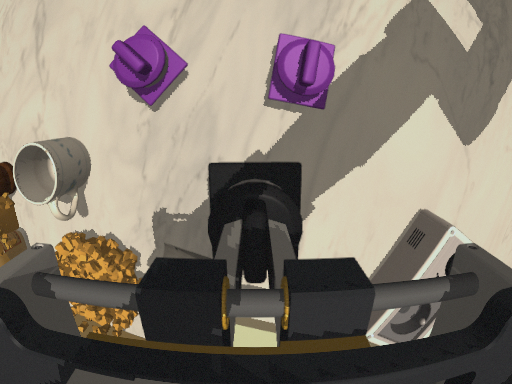

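Cup is held (px 208–300, 162–260) and hangs straight; the recess is hidden at lower right, so I move to a spot level with the recess for a clear view.

```bash
python3 - <<'E'
from m import *
plan([.64,-.09,.42],-.26-np.pi,16)
E
```

```text
[[-0.24, 0.13, -0.01], [-0.24, 0.14, -0.01], [-0.23, 0.15, -0.01], [-0.23, 0.16, -0.01], [-0.22, 0.17, -0.01], [-0.21, 0.17, -0.01], [-0.21, 0.18, -0.01], [-0.2, 0.19, -0.01]]
[[0, 0, np.float64(0.35)], [0, 0, np.float64(0.35)], [0, 0, np.float64(0.35)], [0, 0, np.float64(0.35)], [0, 0, np.float64(0.35)], [0, 0, np.float64(0.35)], [0, 0, np.float64(0.35)], [0, 0, np.float64(0.35)]]
[[-0.2, 0.2, -0.01], [-0.19, 0.2, -0.01], [-0.18, 0.21, -0.01], [-0.17, 0.22, -0.01], [-0.17, 0.22, -0.01], [-0.16, 0.23, -0.01], [-0.15, 0.23, -0.01], [-0.14, 0.23, -0.01]]
[[0, 0, np.float64(0.35)], [0, 0, np.float64(0.34)], [0, 0, np.float64(0.35)], [0, 0, np.float64(0.34)], [0, 0, np.float64(0.35)], [0, 0, np.float64(0.34)], [0, 0, np.float64(0.35)], [0, 0, np.float64(0.34)]]
end [ 0.64   -0.09    0.4199] -3.4014 max 0.24 0.35
```

>>> play_rows(translation=[[-0.24,0.13,-0.01],[-0.24,0.14,-0.01],[-0.23,0.15,-0.01],[-0.23,0.16,-0.01],[-0.22,0.17,-0.01],[-0.21,0.17,-0.01],[-0.21,0.18,-0.01],[-0.2,0.19,-0.01]], twist=[[0,0,0.35],[0,0,0.35],[0,0,0.35],[0,0,0.35],[0,0,0.35],[0,0,0.35],[0,0,0.35],[0,0,0.35]], gripper=[-1,-1,-1,-1,-1,-1,-1,-1])

```text
time: 7.85
tool_pos: [0.5786, -0.1534, 0.4084]
ee_rot: [3.141, -0.003, -3.127]
wrist_force: [0.6, -1.1, -4.8]
width: 0.0134
finger_force: 30.0
```

>>> play_rows(translation=[[-0.2,0.2,-0.01],[-0.19,0.2,-0.01],[-0.18,0.21,-0.01],[-0.17,0.22,-0.01],[-0.17,0.22,-0.01],[-0.16,0.23,-0.01],[-0.15,0.23,-0.01],[-0.14,0.23,-0.01]], twist=[[0,0,0.35],[0,0,0.34],[0,0,0.35],[0,0,0.34],[0,0,0.35],[0,0,0.34],[0,0,0.35],[0,0,0.34]], gripper=[-1,-1,-1,-1,-1,-1,-1,-1])

```text
time: 8.65
tool_pos: [0.6402, -0.0896, 0.4114]
ee_rot: [-3.141, -0.003, 2.88]
wrist_force: [-1.0, -0.4, -3.8]
width: 0.0142
finger_force: 30.0
```

```bash
python3 - <<'E'
from m import *
o=robot.get_obs();print(o['time'],o['tool_pos'],o['ee_rot'],o['joint_positions'])
show('wrist','w3.png')
for i in range(3):
  robot.snapshot('wrist'); find(['cup_centre','cup_bar','recess','well','dial_grip','dial_pointer'],'wrist')
import pickle; pickle.dump(robot.camera_model('wrist'),open('w3.pkl','wb'))
cv2.imwrite('pics/w3b.png',cv2.resize(cv2.imread('pics/w3.png'),(800,600),interpolation=cv2.INTER_CUBIC))
E
```

```text
8.65 [ 0.64019507 -0.08959416  0.41143206] [-3.14135415 -0.00314832  2.88042108] [-2.26684174e-01  3.05170236e-01  1.10209606e+00 -1.31629801e-04
  1.73748104e+00 -1.53633093e+00]
wrist cup_centre [([0.3733, -0.201, 0.0477], 0.92), ([0.4165, -0.3832, 0.0454], 0.78)]
wrist cup_bar [([0.6439, -0.0866, 0.2319], 0.8)]
wrist recess [([0.6363, 0.0562, 0.0851], 0.76), ([0.5911, -0.4776, 0.0019], 0.21)]
wrist well [([0.6325, 0.0581, 0.0668], 0.79), ([0.5552, 0.0874, 0.1212], 0.42)]
wrist dial_grip [([0.5369, 0.0835, 0.1143], 0.59), ([0.6759, -0.2141, -0.0007], 0.26)]
wrist dial_pointer [([0.5567, 0.0898, 0.1236], 0.93)]
wrist cup_centre [([0.6446, -0.0888, 0.1856], 0.95), ([0.4133, -0.3833, 0.0457], 0.78)]
wrist cup_bar [([0.6402, -0.0874, 0.2313], 0.91), ([0.4145, -0.3898, 0.0884], 0.61)]
wrist recess [([0.6328, 0.055, 0.0843], 0.67)]
wrist well [([0.6338, 0.0526, 0.0703], 0.77)]
wrist dial_grip [([0.6381, -0.0906, 0.2309], 0.66), ([0.5379, 0.0834, 0.1155], 0.6)]
wrist dial_pointer [([0.5575, 0.0891, 0.1218], 0.88)]
wrist cup_centre [([0.6378, -0.0909, 0.1876], 0.79), ([0.4162, -0.385, 0.0425], 0.65), ([0.3719, -0.2037, 0.0441], 0.58)]
wrist cup_bar [([0.6406, -0.0869, 0.2315], 0.73), ([0.5905, -0.4775, 0.0008], 0.7)]
wrist recess [([0.6345, 0.0567, 0.0849], 0.81)]
wrist well [([0.6354, 0.0515, 0.0692], 0.61), ([0.5391, 0.084, 0.1144], 0.28), ([0.5586, 0.0907, 0.122], 0.27)]
wrist dial_grip [([0.5382, 0.0854, 0.1162], 0.64)]
wrist dial_pointer [([0.5579, 0.0898, 0.1228], 0.79)]
```

View pics/w3b.png

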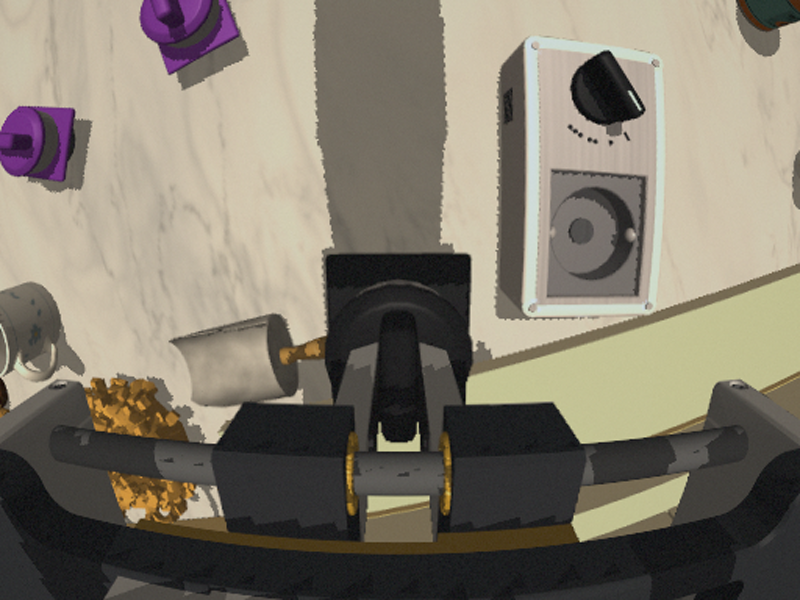

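The grinder is fully visible. In the enlarged picture the recess corners are at about (552,170), (646,175), (641,297), (547,298), the dial is at (605,88), and the cup shoulder's front edge runs (326,254)–(471,254).

```bash
python3 - <<'E'
from m import *
import pickle; cm=pickle.load(open('w3.pkl','rb'));o=robot.get_obs()
s=lambda l:(np.array(l,float)+.5)/1.5625-.5
w=wback(s([[552,170],[646,175],[641,297],[547,298]]),.085,cm);print('recess',w.round(4),w.mean(0))
for a,b in((0,3),(1,2)):
  d=w[b]-w[a];print(np.arctan2(d[1],d[0]),np.linalg.norm(d))
d=w[0]-w[1];print(np.arctan2(-d[0],d[1]),np.linalg.norm(d), 'short')
w=wback(s([[535,43],[658,63],[649,305],[532,307]]),.085,cm);print('screws',w.round(4),w.mean(0))
for a,b in((0,3),(1,2)):
  d=w[b]-w[a];print(np.arctan2(d[1],d[0]),np.linalg.norm(d))
f=wback(s([[326,254],[471,254]]),o['tool_pos'][2]-.267+.032,cm)
y=o['ee_rot'][2];c,sn=np.cos(y),np.sin(y)
print('front edge in tool',(f-o['tool_pos'][:2])@np.array([[c,sn],[sn,-c]]).T)
im=cv2.imread('pics/w3.png')
E
```

```text
recess [[0.5835 0.0334]
 [0.6004 0.1061]
 [0.6893 0.0863]
 [0.6703 0.0112]] [0.63586812 0.05925449]
-0.24948590797681242 0.08964839056635647
-0.21910355281078203 0.09099717483576089
2.912371898280435 0.07470800858582331 short
screws [[ 0.4942  0.0453]
 [ 0.5198  0.1397]
 [ 0.6974  0.0927]
 [ 0.6739 -0.0009]] [0.59633187 0.06920076]
-0.25131765245919385 0.18553927230034448
-0.25850395026469924 0.18373374042783527
front edge in tool [[ 0.04106264 -0.03375305]
 [ 0.04105624  0.03445062]]
```

```bash
python3 - <<'E'
from m import *
plan([.6357,.0588,.366],np.pi-.245,10)
E
```

```text
[[0.11, 0.36, 0.12], [0.1, 0.36, 0.12], [0.1, 0.36, 0.12], [0.11, 0.36, 0.12], [0.1, 0.36, 0.12], [0.1, 0.35, 0.12], [0.1, 0.36, 0.12], [0.11, 0.35, 0.12]]
[[0, 0, np.float64(-0.01)], [0, 0, np.float64(-0.02)], [0, 0, np.float64(-0.01)], [0, 0, np.float64(-0.02)], [0, 0, np.float64(-0.01)], [0, 0, np.float64(-0.02)], [0, 0, np.float64(-0.01)], [0, 0, np.float64(-0.02)]]
[[0.1, 0.36, 0.11], [0.1, 0.35, 0.12]]
[[0, 0, np.float64(-0.01)], [0, 0, np.float64(-0.02)]]
end [0.6358 0.0587 0.3659] 2.8969 max 0.36 0.02
```

>>> play_rows(translation=[[0.11,0.36,0.12],[0.1,0.36,0.12],[0.1,0.36,0.12],[0.11,0.36,0.12],[0.1,0.36,0.12],[0.1,0.35,0.12],[0.1,0.36,0.12],[0.11,0.35,0.12]], twist=[[0,0,-0.01],[0,0,-0.02],[0,0,-0.01],[0,0,-0.02],[0,0,-0.01],[0,0,-0.02],[0,0,-0.01],[0,0,-0.02]], gripper=[-1,-1,-1,-1,-1,-1,-1,-1])

```text
time: 10.55
tool_pos: [0.6366, 0.0305, 0.3746]
ee_rot: [-3.142, 0.0, 2.894]
wrist_force: [-0.2, -0.3, -3.8]
width: 0.0139
finger_force: 30.0
```

>>> play_rows(translation=[[0.1,0.36,0.11],[0.1,0.35,0.12],[0,0,0]], twist=[[0,0,-0.01],[0,0,-0.02],[0,0,0]], gripper=[-1,-1,-1])

```text
time: 10.85
tool_pos: [0.6355, 0.0608, 0.3647]
ee_rot: [3.141, -0.002, 2.899]
wrist_force: [0.0, 0.7, -4.6]
width: 0.0138
finger_force: 30.0
```

```bash
python3 - <<'E'
from m import *
o=robot.get_obs();print(o['time'],o['tool_pos'],o['ee_rot'],o['joint_positions'])
show('wrist','w4.png'); find(['cup_centre','cup_bar','recess','dial_grip','dial_pointer'],'wrist')
import pickle; pickle.dump(robot.camera_model('wrist'),open('w4.pkl','wb'))
im=cv2.imread('pics/w4.png')[20:260,100:420]
cv2.imwrite('pics/w4b.png',cv2.resize(im,(800,600),interpolation=cv2.INTER_CUBIC))
E
```

```text
10.85 [0.63552347 0.0608237  0.36471876] [ 3.14117200e+00 -2.04677347e-03  2.89946452e+00] [ 6.42694449e-03  2.95216624e-01  1.20662107e+00  9.13526687e-04
  1.64163533e+00 -1.32217702e+00]
wrist cup_centre [([0.6374, 0.0611, 0.1428], 0.88)]
wrist cup_bar []
wrist recess []
wrist dial_grip [([0.5361, 0.0875, 0.1158], 0.71)]
wrist dial_pointer [([0.5566, 0.0889, 0.1232], 0.89)]
```

View pics/w4b.png

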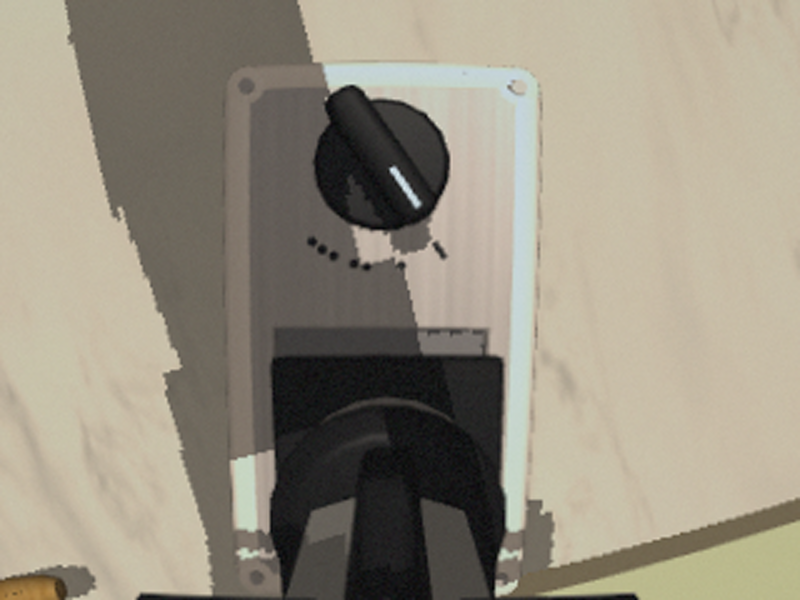

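The cup hovers over the recess: near recess edge at (274,328)–(489,329) in the crop, cup shoulder front at (272,357)–(503,359), and the dial with its pointer at (405,187).

```bash
python3 - <<'E'
from m import *
import pickle; cm=pickle.load(open('w4.pkl','rb'));o=robot.get_obs()
s=lambda l:(np.array(l,float)+.5)/2.5-.5+[100,20]
y=o['ee_rot'][2];c,sn=np.cos(y),np.sin(y)
T=lambda w:((w-o['tool_pos'][:2])@np.array([[c,sn],[sn,-c]]).T*1000).round(1).tolist()
z=o['tool_pos'][2]-.267
print(o['tool_pos'])
print('recess',T(wback(s([[274,328],[489,329]]),.085,cm)))
print('cup',T(wback(s([[272,357],[503,359]]),z+.032,cm)))
print('screws',T(wback(s([[246,86],[517,87],[257,577],[502,577]]),.086,cm)))
print('dial skirt',wback(s([[315,163],[448,163]]),.092,cm), 'ptr',wback(s([[391,168],[419,205]]),.121,cm))
plan([.6357,.0592,.345],np.pi-.245,3)
E
```

```text
[0.63592812 0.057869   0.36629633]
recess [[44.2, -40.0], [43.8, 36.2]]
cup [[40.8, -33.7], [40.2, 34.2]]
screws [[131.2, -49.2], [130.6, 45.4], [-51.9, -50.6], [-51.8, 44.7]]
dial skirt [[0.53146874 0.05912206]
 [0.54247416 0.10258292]] ptr [[0.54257259 0.08262272]
 [0.55550272 0.0879958 ]]
[[0.0, 0.01, 0.18], [0.01, 0.01, 0.18], [0.0, 0.01, 0.17]]
[[0, 0, np.float64(-0.0)], [0, 0, np.float64(-0.0)], [0, 0, np.float64(-0.01)]]
end [0.6358 0.0591 0.3451] 2.8967 max 0.18 0.01
```

>>> play_rows(translation=[[0.02,0,0.12],[0,0,0.12],[0,0,0.12],[0,0,0.12],[0,0,0.12],[0,0,0.1],[0,0,0]], twist=[[0,0,0.04],[0,0,0],[0,0,0],[0,0,0],[0,0,0],[0,0,0],[0,0,0]], gripper=[-1,-1,-1,-1,-1,-1,-1])

```text
time: 11.85
tool_pos: [0.6349, 0.0588, 0.3367]
ee_rot: [-3.141, -0.002, 2.893]
wrist_force: [-0.9, -0.6, -4.0]
width: 0.0136
finger_force: 30.0
```

>>> play_rows(translation=[[0,0,0.08],[0,0,0.08],[0,0,0.08],[0,0,0]], twist=[[0,0,0],[0,0,0],[0,0,0],[0,0,0]], gripper=[-1,-1,-1,-1])

```text
time: 12.25
tool_pos: [0.6354, 0.0585, 0.3307]
ee_rot: [3.141, 0.005, 2.892]
wrist_force: [-0.7, -1.3, 3.6]
width: 0.0139
finger_force: 30.0
```

>>> play_rows(translation=[[0,0,0.08],[0,0,0.06],[0,0,0.06],[0,0,0]], twist=[[0,0,0],[0,0,0],[0,0,0],[0,0,0]], gripper=[-1,-1,-1,-1])

```text
time: 12.65
tool_pos: [0.6353, 0.0587, 0.3204]
ee_rot: [3.141, 0.002, 2.892]
wrist_force: [2.0, -1.4, 2.7]
width: 0.0137
finger_force: 30.0
```

Snapped past the balls; pressing a little further to make sure it is seated.

>>> play_rows(translation=[[0,0,0.06],[0,0,0.06],[0,0,0.04],[0,0,0]], twist=[[0,0,0],[0,0,0],[0,0,0],[0,0,0]], gripper=[-1,-1,-1,-1])

```text
time: 13.05
tool_pos: [0.6349, 0.0586, 0.3201]
ee_rot: [3.141, 0.006, 2.893]
wrist_force: [-5.1, -2.9, 19.0]
width: 0.0136
finger_force: 30.0
```

>>> play_rows(translation=[[0,0,-0.14],[0,0,0],[0,0,0],[0,0,0],[0,0,-0.3],[0,0,-0.5],[0,0,-0.5],[0,0,-0.3]], twist=[[0,0,0],[0,0,0],[0,0,0],[0,0,0],[0,0,0],[0,0,0],[0,0,0],[0,0,0]], gripper=[-1,0,0,0,0,0,0,0])

```text
time: 13.85
tool_pos: [0.6352, 0.0589, 0.3862]
ee_rot: [3.141, 0.003, 2.893]
wrist_force: [0.5, -1.0, 0.3]
width: 0.047
finger_force: 0.0
```

```bash
python3 - <<'E'
from m import *
o=robot.get_obs();print(o['time'],o['tool_pos'],o['ee_rot'],o['width'])
show('wrist','w5.png'); cm=robot.camera_model('wrist')
im=cv2.imread('pics/w5.png')[20:260,100:420]
cv2.imwrite('pics/w5b.png',cv2.resize(im,(800,600),interpolation=cv2.INTER_CUBIC))
import pickle; pickle.dump(cm,open('w5.pkl','wb'))
find(['cup_centre','cup_bar','dial_grip','dial_pointer'],'wrist')
find(['cup_centre','dial_grip','dial_pointer'],'top')
E
```

```text
13.85 [0.63520063 0.05892286 0.38618098] [3.14065528e+00 3.11238365e-03 2.89298488e+00] 0.04697018514710059
wrist cup_centre [([0.6382, 0.0593, 0.0989], 0.86), ([0.3732, -0.2018, 0.0469], 0.68), ([0.6249, 0.3865, -0.0022], 0.55)]
wrist cup_bar [([0.3716, -0.2039, 0.0874], 0.83), ([0.6369, 0.0577, 0.141], 0.81)]
wrist dial_grip [([0.5375, 0.0868, 0.1145], 0.84)]
wrist dial_pointer []
top cup_centre [([0.519, -0.2095, 0.0494], 0.8), ([0.3771, -0.2006, 0.0423], 0.75), ([0.4162, -0.3896, 0.0484], 0.58)]
top dial_grip [([0.5363, 0.0858, 0.1206], 0.59)]
top dial_pointer [([0.5589, 0.0842, 0.1258], 0.51), ([0.4431, 0.3607, -0.0026], 0.44)]
```

View pics/w5b.png

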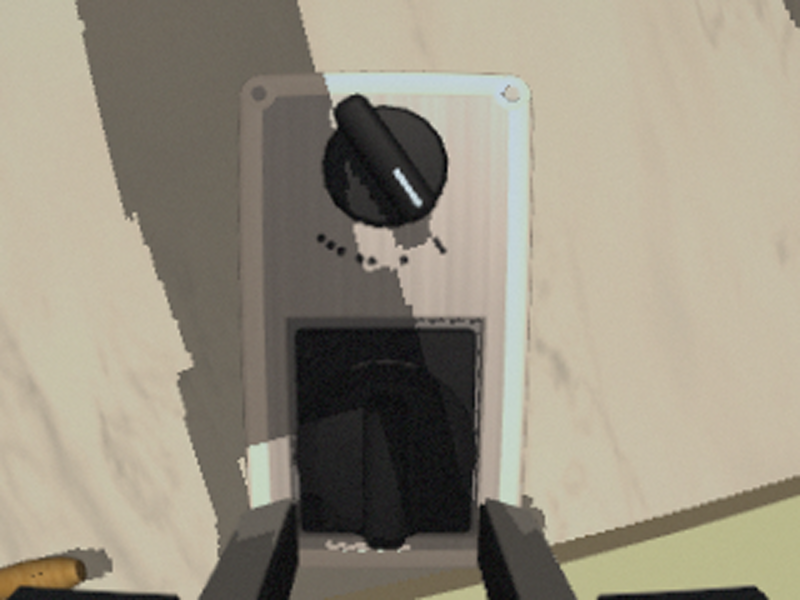

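The cup sits centred and low in the recess (shoulder px 297–475, 328–533 in the crop), and the dial is still at off. Now the dial.

```bash
python3 - <<'E'
from m import *
import pickle; cm=pickle.load(open('w5.pkl','rb'))
s=lambda l:(np.array(l,float)+.5)/2.5-.5+[100,20]
print('skirt',wback(s([[324,165],[447,165],[385,107],[385,227]]),.092,cm))
w=wback(s([[353,100],[424,212]]),.121,cm);print('wing',w,w.mean(0))
w=wback(s([[258,93],[511,93]]),.086,cm);print('screws',w,np.arctan2(w[0][0]-w[1][0],w[1][1]-w[0][1]))
print('shoulder',wback(s([[297,329],[475,329]]),.085,cm))
plan([.5365,.0842,.345],np.pi+.351,8)
E
```

```text
skirt [[0.5313278  0.06221653]
 [0.54240738 0.1057474 ]
 [0.51577466 0.08915301]
 [0.55940493 0.07806728]]
wing [[0.51594575 0.07837567]
 [0.55821619 0.0915808 ]] [0.53708097 0.08497823]
screws [[0.49634363 0.04474318]
 [0.51987173 0.13701406]] -0.24966909357275077
shoulder [[0.58848093 0.03586467]
 [0.60529755 0.10195649]]
[[0.32, 0.0, 0.12], [0.32, 0.03, 0.11], [0.31, 0.05, 0.12], [0.31, 0.07, 0.11], [0.3, 0.09, 0.12], [0.3, 0.12, 0.11], [0.28, 0.14, 0.12], [0.28, 0.16, 0.11]]
[[0, 0, np.float64(-0.75)], [0, 0, np.float64(-0.75)], [0, 0, np.float64(-0.75)], [0, 0, np.float64(-0.75)], [0, 0, np.float64(-0.75)], [0, 0, np.float64(-0.75)], [0, 0, np.float64(-0.75)], [0, 0, np.float64(-0.75)]]
end [0.5363 0.0843 0.3451] 3.4928 max 0.32 0.75
```

>>> play_rows(translation=[[0.32,0,0.1],[0.32,0.03,0.1],[0.31,0.05,0.1],[0.31,0.07,0.12],[0.3,0.09,0.12],[0.29,0.11,0.12],[0.28,0.13,0.12],[0.27,0.15,0.12]], twist=[[0,0,-0.75],[0,0,-0.75],[0,0,-0.75],[0,0,-0.75],[0,0,-0.75],[0,0,-0.75],[0,0,-0.75],[0,0,-0.75]], gripper=[0,0,0,0,0,0,0,0])

```text
time: 15.05
tool_pos: [0.5368, 0.0833, 0.3464]
ee_rot: [3.141, -0.001, -2.787]
wrist_force: [0.0, 0.1, 0.6]
width: 0.047
finger_force: 0.0
```

>>> play_rows(translation=[[0,0,0.3],[0,0,0.3],[0,0,0.3],[0,0,0.3],[0,0,0]], twist=[[0,0,0],[0,0,0],[0,0,0],[0,0,0],[0,0,0]], gripper=[0,0,0,0,0])

```text
time: 15.55
tool_pos: [0.5371, 0.083, 0.2963]
ee_rot: [3.14, -0.005, -2.791]
wrist_force: [-0.2, 0.8, -0.8]
width: 0.0471
finger_force: 0.0
```

>>> play_rows(translation=[[0,0.02,0],[0,0,0],[0,0,0],[0,0,0],[0,0,0],[0,0,0],[0,0,0]], twist=[[0,0,0],[0,0,0],[0,0,0],[0,0,0],[0,0,0],[0,0,0],[0,0,0]], gripper=[-1,-1,-1,-1,-1,-1,-1])

```text
time: 16.25
tool_pos: [0.5373, 0.084, 0.3]
ee_rot: [-3.141, 0.001, -2.79]
wrist_force: [0.1, 0.2, 2.3]
width: 0.0127
finger_force: 30.0
```

>>> play_rows(translation=[[0,0,0],[0,0,0],[0,0,0],[0,0,0],[0,0,0],[0,0,0],[0,0,0],[0,0,0]], twist=[[0,0,0.7],[0,0,0.7],[0,0,0.7],[0,0,0.7],[0,0,0.7],[0,0,0.7],[0,0,0.7],[0,0,0.7]], gripper=[-1,-1,-1,-1,-1,-1,-1,-1])

```text
time: 17.05
tool_pos: [0.5374, 0.0834, 0.3]
ee_rot: [-3.14, 0.002, 2.93]
wrist_force: [1.1, -2.4, 2.3]
width: 0.0127
finger_force: 30.0
```

```bash
python3 -c "
from m import *
o=robot.get_obs();print(o['time'],o['tool_pos'],o['ee_rot'],o['wrist_force'],o['wrist_torque'],o['joint_positions'],o['width'])"
```

```text
17.05 [0.53737379 0.08344635 0.30001868] [-3.13995905e+00  1.50962236e-03  2.92994589e+00] [ 1.08954416 -2.43116681  2.25124655] [-0.36518745 -0.1277686   0.08727395] [ 0.05033782  0.11733131  1.5472441  -0.00197773  1.47598243 -1.30862429] 0.012731612132382868
```

>>> play_rows(translation=[[0,0,0],[0,0,0],[0,0,0],[0,0,0],[0,0,0],[0,0,0],[0,0,0],[0,0,0]], twist=[[0,0,0.8],[0,0,0.8],[0,0,0.8],[0,0,0.8],[0,0,0.8],[0,0,0.8],[0,0,0.8],[0,0,0.8]], gripper=[-1,-1,-1,-1,-1,-1,-1,-1])

```text
time: 17.85
tool_pos: [0.5371, 0.0829, 0.3]
ee_rot: [-3.139, 0.003, 2.289]
wrist_force: [-1.4, -4.4, 2.8]
width: 0.0126
finger_force: 30.0
```

>>> play_rows(translation=[[0,0,0],[0,0,0],[0,0,0]], twist=[[0,0,0.3],[0,0,0.2],[0,0,0]], gripper=[-1,-1,-1])

```text
time: 18.15
tool_pos: [0.5371, 0.0829, 0.3]
ee_rot: [-3.139, 0.003, 2.242]
wrist_force: [-1.8, -5.3, 4.1]
width: 0.0129
finger_force: 30.0
```

```bash
python3 -c "
from m import *
o=robot.get_obs();print(o['time'],o['tool_pos'],o['ee_rot'],o['wrist_force'],o['wrist_torque'],o['joint_positions'],o['width'])
cm=robot.camera_model('wrist')
show('wrist','w6.png')
find(['cup_centre','cup_bar','dial_pointer','dial_grip'],'wrist')
im=cv2.imread('pics/w6.png')[20:320,60:460]
cv2.imwrite('pics/w6b.png',cv2.resize(im,(800,600),interpolation=cv2.INTER_CUBIC))"
```

```text
18.15 [0.53711278 0.08285301 0.29997317] [-3.13900115e+00  2.76993145e-03  2.24214385e+00] [-1.75611998 -5.31593875  4.07892322] [-0.98147884  0.20925107  0.12555106] [ 0.04976793  0.11716468  1.54752334 -0.00377739  1.47739911 -0.6212228 ] 0.012883722491321787
wrist cup_centre []
wrist cup_bar []
wrist dial_pointer [([0.5509, 0.0709, 0.116], 0.58)]
wrist dial_grip [([0.5398, 0.0841, 0.1146], 0.78)]
```

View pics/w6b.png

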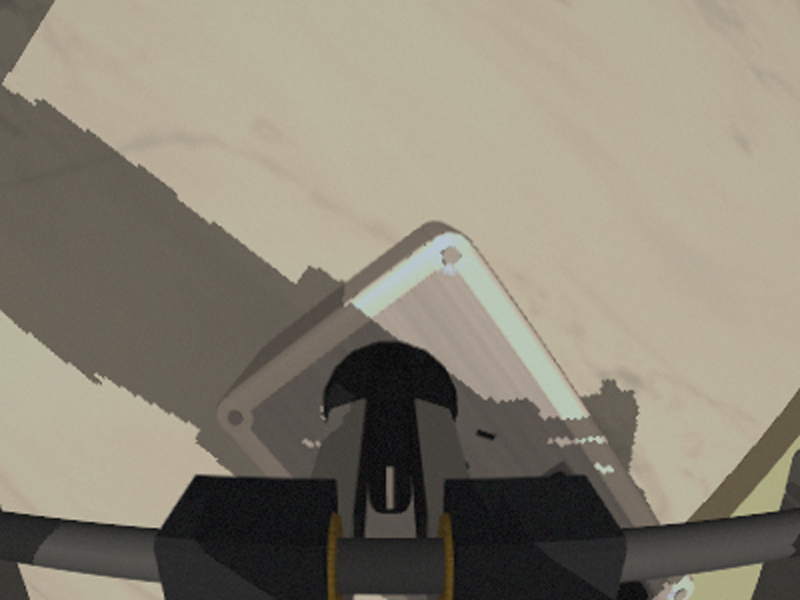

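The wing is held squarely between the fingers, with the pointer line upright at crop px (390,487). I add a slight extra turn to sit firmly at the third click.

>>> play_rows(translation=[[0,0,0],[0,0,0],[0,0,0],[0,0,0]], twist=[[0,0,0.2],[0,0,0],[0,0,0],[0,0,0]], gripper=[-1,-1,-1,-1])

```text
time: 18.8
tool_pos: [0.5371, 0.0829, 0.3]
ee_rot: [-3.139, 0.003, 2.223]
wrist_force: [-1.4, -6.3, 3.9]
width: 0.0127
finger_force: 30.1
```

```bash
python3 -c "
from m import *
o=robot.get_obs();print(o['time'],o['ee_rot'],o['wrist_force'],o['wrist_torque'],o['width'],o['finger_force'])"
```

```text
18.8 [-3.13897832e+00  2.88680479e-03  2.22307809e+00] [-1.43594519 -6.30663409  3.94889304] [-0.95151798  0.24230428  0.26994153] 0.012697641804075637 30.1053249835968
```

```bash
python3 -c "
from bench import robot
print(robot.close_job())"
```

```text
the job is handed in; nothing more can be done
None
```

I pressed the cup home into the recess (it snapped past the balls and held at 19 N), then turned the dial past the third click to its end stop and handed the job in at 18.8 s with the dial still held there; no verdict was returned.

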